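# Gauge a dry-block bore and log the result

### The job

Take the blue-headed steel depth rod from the orange rack, lower it upright into the yellow-ringed bore of the aluminium block until it stands on the bottom (do not drop it in), and let go of it. Then read it: if its red band has gone down inside the bore, the bore is clear, so press the green key on the grey pad; if the red band still shows above the block, the bore is blocked, so press the red key. Press only the key that fits, and leave the rod standing in the bore.

Things in the scene. Friction and masses are not known exactly. Their poses are not given: they have to be found in the camera images.
- rod: Round depth rod, 180 mm, about 120 g, upright (within about 8 degrees) in a hole of the fixed orange rack (52 mm high) beside three orange-capped tubes, tops 126 mm high. Origin: centre of its lower end, 3 mm above the bench at first; z runs up the rod. Steel shaft 16 mm thick to 140 mm; blue head 24 mm thick from 140 to 180 mm, to grip, above the caps. Red band at 45 to 65 mm.
- bore (a point): Centre of the mouth of the yellow-ringed bore in the top of the fixed aluminium block (124 x 76 mm), 85 mm above the bench; z up, x along the block. Bore 24 mm wide, rim chamfer 6 mm; its bottom is 72 mm below the mouth (clear; 108 mm of rod stays exposed) or 40 mm (blocked; 140 mm exposed): it varies. The black-ringed bore, 58 mm off along +x, is not wanted.
- key_green_top (a point): Centre of the top of the green round push key, 32 mm wide, on a fixed flat grey pad; 40 mm above the bench when up, travels 6 mm straight down (fully down at 5 N), springs back. Counts as pressed when over 3 mm down. The red key is 70 mm off along the pad; which is which varies.
- key_red_top (a point): The same for the red push key beside it: centre of its top, 32 mm wide, 40 mm above the bench when up, 6 mm travel, 5 N.
Mind the look-alikes: they are no part of the job. Leave any pink look-alike of the part that bears bore alone.

How it is judged:
By the outcome, as a careful person would: the job done as asked, in the order asked, and still so for the second after the job is handed in, with the robot touching nothing.
It also fails if it takes over 42 s, if anything falls off the work surface, if the arm or the gripper's body presses on something with over 40 N, if the wrist force passes 120 N, or if a joint passes its speed limit or range.

### The arm

A 7-joint arm with a two-finger parallel gripper is mounted at the origin on a cart in front of the work surface, level with it; the furniture and walls round the work are solid. World frame = base frame: x ahead of the robot, y to its left, z up, the work surface at z = 0. Lengths are in m, angles in rad, forces in N, time in s.
With the tool pointing down it reaches from about 0.4 to 0.85 m from the base axis. Payload 10.4 kg.
Tool frame: the origin (TCP) lies on the centre line of the jaws, within the pads' length; the fingertips stand 14 mm ahead of it and the grasp point (between the pads) lies 5 mm behind it (manip.tip_reach is the distance from the TCP to the fingertips, in m); z points along the fingers, y is the line along which they close (so a half turn about z gives the same grasp; the last joint's range is limited). The gripper opens to 85 mm and grips with 20 to 120 N. Pads are 22 mm wide; open, the fingers measure 114 mm over their backs; the gripper's body (76 mm by 85 mm) begins 54 mm behind the grasp point. The pads swing forward as they close: fully open they stand 13 mm farther back than shut.
Start: joints at [1.154, 0.332, -0.065, 1.46, 0.022, 1.35, -0.088], TCP at [0.24, -0.577, 0.245] pointing down, gripper open.
Joint ranges: [-2.6, 2.6], [-0.5, 2.12], [-1.47, 1.34], [0.16, 2.42], [-1.27, 4.41], [0.06, 2.06], [-2.6, 2.6]. Speed limits (rad/s): [2.22, 2.22, 2.79, 2.79, 3.14, 3.14, 3.14].

### API

Orientations are given as a unit quaternion [x, y, z, w].
In Python, from workcell import manip gives the robot as it stands.
- The arm moves only by the shell command python3 -m pendant 'ROWS' [FORCE]. ROWS is JSON, a list of rows, each a list of 7 numbers: the shift along the tool's x, y, z in units of 50 mm (1.0 is 50 mm), then the turn, a rotation vector about the tool's x, y, z in units of 8 degrees (1.0 is 8 degrees), then the opening, from -1 (shut) to 1 (fully open), so that 0 is half open. In form: [[dx, dy, dz, ax, ay, az, jaw], ...]. A call has exactly 10 rows; each row is the pose to reach, as a shift and turn from the pose commanded when the call began, along the tool's axes at that moment; what a row does not reach only later rows make up. A row lasts 1/8 s, in which the tool goes at most 62.5 mm and 10.7 degrees, less where a joint would pass 70% of its speed; a pose out of reach is approached as far as the arm can. A call with a gripper value outside its range is refused whole. The fingers move at their own pace and stop on an object; FORCE is the grip in N (left out, the last holds). Time passes only in rows, so rows that repeat a pose let the fingers close, or fill a call up. It gives the time, the measured TCP pose, the force, the opening and the grip force at its end, in the units of the state.
- manip.get_obs(): the state, without advancing time (a new reading comes with each control period).
- manip.camera(name): name is "side" or "top" or "wrist"; returns (picture, depth): 400x640x3 uint8, red, green, blue; 400x640 float32, m along the optical axis (not along the pixel's ray), 0 where there is no reading.
- manip.get_calibration(name): a dict with "fx", "fy", "cx", "cy" (pixels), "xyz" and "orientation" of the camera in the world. Camera axes: x right, y up, looking along -z (the intrinsics and any distortion apply to the point x, -y, -z); pixel columns grow to the right and rows downward; lengths in m; the calibration is good to about 2 mm. A picture is of the moment at which its call begins: read the wrist's pose just before it. get_calibration takes no time and is no camera call; for the wrist camera it gives the pose at the moment of the call.
- manip.hand_in(): hands the job in; it is judged then, once.
Trained networks look in the newest picture that a camera, given by its name, has taken for a name from the list of things; names that differ only in an ending like _2 or _b are one class to them, and where a whole thing is asked for, a point or a joint stands for the part that bears it (a point fixed in the world has none). Each returns a list of dicts, best first, with "p" (0 to 1); they miss things now and then, are a little off and sometimes report something else, mostly with a low value. They report only what shows in the picture. A call takes as long as a camera call. They do not tell look-alikes from the thing itself.
- manip.find_in(thing, camera): "box" ([left, top, right, bottom] in pixels, round what is visible of it).
- manip.trace(thing, camera): "pixels" (400x640 bool, what is visible of it) and "box" ([left, top, right, bottom] in pixels, round what is visible of it).
- manip.tip_of(thing, camera): "pixel" ([column, row] in pixels: a listed point, or the origin of a listed thing).
The state is a dict: "clock": time; "joint_pos": joint angles; "joint_velocities": joint speeds; "tau": joint torques, N m; "position": TCP position; "ee_rot": TCP orientation; "ft_force": force on the tool from outside, world axes, zero at the start; "torque": the same for the moment, N m; "grip_width": opening from 0.0 (shut) to 1.0 (fully open); "grasp_force": force on a finger pad.
Only numpy, scipy, OpenCV 4.12 (cv2) and the standard library are available. Lean on these libraries where they do the work, as an engineer would, in place of code of your own. Each camera call takes 0.05 s, during which the arm holds its last target. There are 200 camera calls.

## Working session

There is one attempt and no reset: what is moved stays moved. The work goes in short steps, Python scripts to look and compute and a shell command to move; the robot and the scene stay as the last step left them, time stands still between calls to the robot, and variables do not carry over. Pictures are saved under pics/ and viewed, at most 10 in all, crops included, and the job is handed in when it is done.

```bash
mkdir -p pics; cat > h.py <<'E'
import numpy as np, cv2
from scipy.spatial.transform import Rotation as R
from workcell import manip
def world(cam,u,v,d=None,z=None,cal=None):
    c=cal or manip.get_calibration(cam)
    r=R.from_quat(c['orientation']).as_matrix()
    ray=r@np.array([(u-c['cx'])/c['fx'],-(v-c['cy'])/c['fy'],-1.])
    o=np.array(c['xyz'])
    s=d if d is not None else (z-o[2])/ray[2]
    return o+s*ray
def totool(p):
    s=manip.get_obs(); M=R.from_quat(s['ee_rot'])
    return M.inv().apply(np.array(p)-np.array(s['position']))/0.05
E
python3 - <<'E'
from h import *
ims={}
for c in('side','top'):
    im,d=manip.camera(c); np.save(c+'.npy',d); cv2.imwrite(f'pics/{c}1.png',im[:,:,::-1]); print(c,manip.get_calibration(c))
    for t in('rod','bore','key_green_top','key_red_top'):
        for f in manip.tip_of(t,c)[:3]:
            u,v=f['pixel'];dd=d[int(v),int(u)];print(t,round(f['p'],2),np.round([u,v]),world(c,u,v,d=dd).round(3))
    for f in manip.find_in('rod',c)[:3]: print('rod box',f)
s=manip.get_obs();print(s)
E
```

```text
side {'fx': 519.5092066365637, 'fy': 519.5092066365637, 'cx': 315.8623012580972, 'cy': 200.60753920492127, 'xyz': array([ 0.21653996, -0.49324646,  0.50094517]), 'orientation': array([ 0.52665566, -0.09709221, -0.13015516,  0.83442588])}
bore 0.77 [317. 252.] [0.454 0.172 0.078]
bore 0.72 [268. 154.] [0.482 0.605 0.086]
key_green_top 0.68 [314. 199.] [0.564 0.514 0.002]
key_red_top 0.73 [282. 207.] [0.464 0.419 0.041]
rod box {'box': [315.5, 149.4, 332.2, 226.4], 'p': 0.56}
top {'fx': 362.866326244756, 'fy': 362.866326244756, 'cx': 314.3964141557299, 'cy': 204.71127950305805, 'xyz': array([0.41154961, 0.35239511, 0.93735073]), 'orientation': array([ 0.04865585, -0.0292486 , -0.69647559,  0.71533131])}
rod 0.65 [331. 206.] [0.506 0.337 0.051]
rod 0.3 [408. 233.] [0.447 0.146 0.036]
bore 0.82 [408. 233.] [0.447 0.148 0.044]
bore 0.67 [227. 213.] [0.484 0.598 0.036]
key_green_top 0.41 [300. 194.] [0.536 0.414 0.042]
key_red_top 0.54 [302. 230.] [0.447 0.407 0.028]
key_red_top 0.41 [334. 204.] [0.51  0.329 0.062]
{'clock': 0.6, 'joint_pos': array([ 1.15442513,  0.33221946, -0.06471287,  1.46012432,  0.02160471,
        1.34993415, -0.08848934]), 'joint_velocities': array([ 5.98468407e-04, -9.46786647e-04,  2.52811863e-03, -2.30474777e-04,
        8.26163449e-04, -7.41949900e-05,  9.64664871e-04]), 'tau': array([-1.09317774e-03, -6.24946547e+01,  4.84724552e-02, -3.91695285e+01,
        1.64538872e-02,  2.05247925e-03, -6.03179586e-07]), 'position': array([ 0.23981583, -0.57715706,  0.24531377]), 'ee_rot': array([9.80677859e-01, 1.95629591e-01, 7.44439683e-06, 3.10785273e-06]), 'ft_force': array([ 0.24306505,  0.03451872, -0.22704429]), 'torque': array([ 0.00192644,  0.00848224, -0.03695604]), 'grasp_force': 0.0, 'grip_width': 0.999346001337754}
```

```bash
python3 - <<'E'
import cv2,numpy as np
s=cv2.imread('pics/side1.png');t=cv2.imread('pics/top1.png')
a=cv2.resize(s[110:290,220:420],(664,598),interpolation=cv2.INTER_CUBIC);cv2.imwrite('pics/side_c.png',a)
b=cv2.resize(t[130:310,190:450],(800,554),interpolation=cv2.INTER_CUBIC);cv2.imwrite('pics/top_c.png',b)
E
```

```text
(no output)
```

View pics/side_c.png

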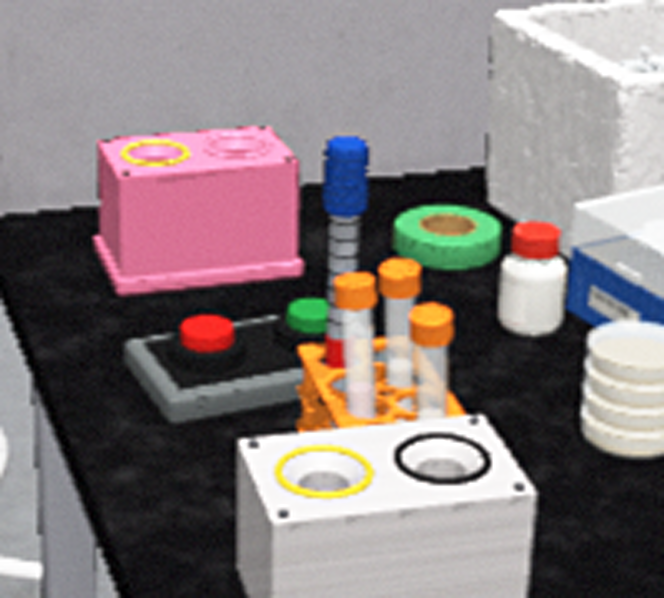

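View pics/top_c.png

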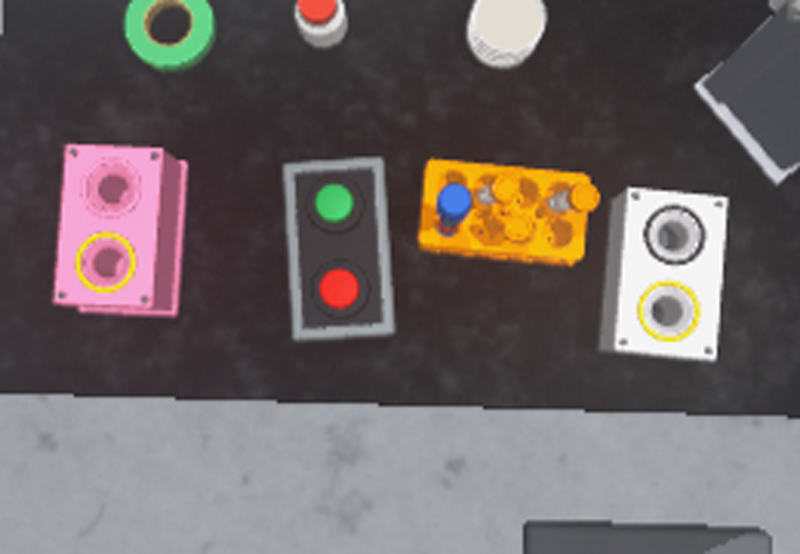

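The side crop shows the real white block with its yellow-ringed bore at side px (318,252), top px (407,231). The pink look-alike is at side px (267,156), top px (225,215), and gets left alone. The rod's blue head is at side px (324,155), top px (337,195). The green key is at top px (298,196) and the red at (300,224). There is only one blue-headed rod; the orange-capped tubes are decoys.

```bash
python3 - <<'E'
from h import *
def cloud(c,mask,d):
    v,u=np.nonzero(mask&(d>0)); return np.array([world(c,a,b,d=d[b,a],cal=cals[c]) for a,b in zip(u,v)]),u,v
cals={c:manip.get_calibration(c) for c in('side','top')}
for c,(x0,x1,y0,y1) in {'side':(305,340,140,200),'top':(325,350,185,212)}.items():
    im=cv2.imread(f'pics/{c}1.png').astype(int);d=np.load(c+'.npy')
    m=(im[:,:,0]>im[:,:,2]+50)&(im[:,:,0]>im[:,:,1]+40);w=np.zeros_like(m);w[y0:y1,x0:x1]=1;m&=w
    P,u,v=cloud(c,m,d);print(c,len(P),'u',u.min(),u.max(),'v',v.min(),v.max());
    for q in np.linspace(.14,.19,6):
        k=abs(P[:,2]-q)<.005
        if k.sum()>3: print(q.round(3),k.sum(),P[k].mean(0).round(4),P[k].min(0).round(3),P[k].max(0).round(3))
    # axis pixels per row
    if c=='side':
        for r in range(v.min(),v.max()+1,3): print(r,u[v==r].min(),u[v==r].max())
print('bore',world('side',318,251.9,z=.085),world('top',407.4,231,z=.085))
print('ringblk',world('top',409.3,206.2,z=.085))
for n,p in dict(green=(298.4,195.7),red=(300,224)).items(): print(n,world('top',*p,z=.04))
print(world('side',282.5,210,z=.04))
im=cv2.imread('pics/top1.png').astype(int)
print(cals['side'],) if 0 else None
# rod base: rays for red band in side
s=cv2.imread('pics/side1.png').astype(int)
m=(s[:,:,2]>s[:,:,1]+80)&(s[:,:,2]>s[:,:,0]+80)&(s[:,:,1]<60);w=np.zeros_like(m);w[208:225,312:330]=1
v,u=np.nonzero(m&w);print('band',u.min(),u.max(),v.min(),v.max(),u.mean(),v.mean())
E
```

```text
side 293 u 317 330 v 151 174
0.15 54 [0.5139 0.3187 0.1508] [0.506 0.314 0.146] [0.525 0.327 0.155]
0.16 66 [0.5134 0.3189 0.1601] [0.504 0.315 0.155] [0.527 0.328 0.165]
0.17 62 [0.5134 0.3185 0.1703] [0.504 0.313 0.165] [0.527 0.328 0.175]
0.18 95 [0.5152 0.3209 0.1812] [0.505 0.314 0.175] [0.527 0.335 0.185]
0.19 8 [0.5146 0.3282 0.1853] [0.508 0.319 0.185] [0.523 0.334 0.186]
151 320 327
154 319 330
157 319 330
160 318 329
163 318 329
166 318 330
169 317 330
172 318 329
top 99 u 332 342 v 190 201
0.17 4 [0.5094 0.3328 0.1706] [0.507 0.327 0.166] [0.514 0.338 0.174]
0.18 92 [0.517  0.3269 0.1815] [0.506 0.317 0.175] [0.527 0.338 0.185]
bore [0.45184831 0.16159292 0.085     ] [0.44946561 0.15873775 0.085     ]
ringblk [0.50770546 0.15430993 0.085     ]
green [0.53219183 0.41907775 0.04      ]
red [0.46160262 0.41277504 0.04      ]
[0.46157099 0.40581238 0.04      ]
band 318 322 211 220 319.9512195121951 215.97560975609755
```

```bash
python3 -m pendant '[[7,-6.3,-0.6,0,0,0,1],[7,-6.3,-0.6,0,0,0,1],[7,-6.3,-0.6,0,0,0,1],[7,-6.3,-0.6,0,0,0,1],[7,-6.3,-0.6,0,0,0,1],[7,-6.3,-0.6,0,0,0,1],[7,-6.3,-0.6,0,0,0,1],[7,-6.3,-0.6,0,0,0,1],[12,-14.6,-0.6,0,0,0,1],[12,-14.6,-0.6,0,0,0,1]]'; python3 -c "
from h import *
print(totool([.5155,.327,.27]),manip.get_obs()['joint_pos'].round(2))"
```

```text
clock: 1.85
position: [0.4608, -0.0266, 0.2756]
ee_rot: [0.981, 0.195, 0.0, 0.0]
ft_force: [1.2, -0.1, -0.4]
grip_width: 1.002
grasp_force: 0.0
[ 3.71946765 -6.11446128  0.11043213] [ 0.57 -0.02 -0.6   1.8  -0.01  1.36 -1.2 ]
```

```bash
python3 -m pendant '[[3.6,-6,0.2,0,0,0,1],[3.6,-6,0.2,0,0,0,1],[3.6,-6,0.2,0,0,0,1],[3.6,-6,0.2,0,0,0,1],[3.6,-6,0.2,0,0,0,1],[3.6,-6,0.2,0,0,0,1],[3.6,-6,0.2,0,0,0,1],[3.6,-6,0.2,0,0,0,1],[3.6,-6,0.2,0,0,0,1],[3.6,-6,0.2,0,0,0,1]]'; python3 - <<'E'
from h import *
cal=manip.get_calibration('wrist');im,d=manip.camera('wrist');cv2.imwrite('pics/w1.png',im[:,:,::-1])
i=im.astype(int);m=(i[:,:,2]>i[:,:,0]+50)&(i[:,:,2]>i[:,:,1]+40)&(d>0)
n,l,st,ce=cv2.connectedComponentsWithStats(m.astype(np.uint8));k=1+st[1:,4].argmax();print(st[k],ce[k])
v,u=np.nonzero(l==k);P=np.array([world('wrist',a,b,d=d[b,a],cal=cal) for a,b in zip(u,v)])
print(np.percentile(P,[2,50,98],axis=0).round(4))
T=P[P[:,2]>.178];c=(np.percentile(T,1,axis=0)+np.percentile(T,99,axis=0))/2;print('top',c,totool(c))
for z in(.148,.155,.162,.17): 
  S=P[abs(P[:,2]-z)<.004]; print(z,len(S),S.mean(0) if len(S) else '')
print(manip.get_obs()['position'])
E
```

```text
clock: 3.1
position: [0.5122, 0.3166, 0.2656]
ee_rot: [0.981, 0.195, 0.0, 0.0]
ft_force: [-0.3, 0.4, -0.6]
grip_width: 1.002
grasp_force: 0.0
[296 179  30  37 861] [311.07317073 197.12891986]
[[0.5091 0.3182 0.1511]
 [0.5221 0.3292 0.1816]
 [0.5303 0.3395 0.1834]]
top [0.5188182  0.32831765 0.18114337] [ 0.21077902 -0.16260413  1.68841833]
0.148 24 [0.52882656 0.33142377 0.14967054]
0.155 47 [0.52810343 0.33116635 0.15470019]
0.162 36 [0.52761109 0.33123102 0.1619475 ]
0.17 68 [0.52800355 0.33123483 0.16943431]
[0.5121286  0.31681289 0.26556464]
```

View pics/w1.png

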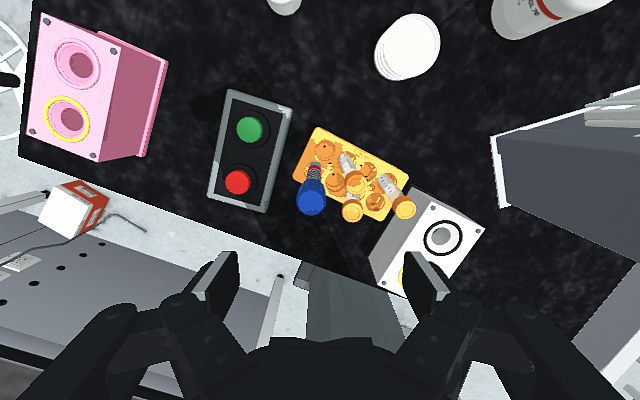

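The wrist view shows the blue head at px (311,200), upright and clear of the caps, almost under the jaws. Next I descend and grip.

```bash
python3 -m pendant '[[0.18,-0.16,0.2,0,0,0,1],[0.18,-0.16,0.8,0,0,0,1],[0.18,-0.16,1.4,0,0,0,1],[0.18,-0.16,1.9,0,0,0,1],[0.18,-0.16,2.15,0,0,0,1],[0.18,-0.16,2.15,0,0,0,0.3],[0.18,-0.16,2.15,0,0,0,-0.3],[0.18,-0.16,2.15,0,0,0,-1],[0.18,-0.16,2.15,0,0,0,-1],[0.18,-0.16,2.15,0,0,0,-1]]' 60
```

```text
clock: 4.4
position: [0.5176, 0.3286, 0.1588]
ee_rot: [0.981, 0.195, 0.001, 0.0]
ft_force: [0.4, -1.6, 6.0]
grip_width: 0.263
grasp_force: 58.8
```

```bash
python3 -m pendant '[[0,0,-0.4,0,0,0,-1],[0,0,-0.9,0,0,0,-1],[0,0,-1.4,0,0,0,-1],[0,0,-2,0,0,0,-1],[0,0,-2.6,0,0,0,-1],[0,0,-3.1,0,0,0,-1],[0,0,-3.1,0,0,0,-1],[0,0,-3.1,0,0,0,-1],[0,0,-3.1,0,0,0,-1],[0,0,-3.1,0,0,0,-1]]'; python3 - <<'E'
from h import *
for c in('side','wrist'):
    cal=manip.get_calibration(c);im,d=manip.camera(c);cv2.imwrite(f'pics/l_{c}.png',im[:,:,::-1]);np.save(f'l_{c}.npy',d)
    if c=='wrist':
        for f in manip.tip_of('bore','wrist')[:3]: print(f, world('wrist',*f['pixel'],z=.085,cal=cal))
np.save('wcal.npy',cal,allow_pickle=True)
a=cv2.imread('pics/l_side.png')[30:230,220:420];b=cv2.imread('pics/l_wrist.png')
cv2.imwrite('pics/l_s.png',cv2.resize(a,(600,600),interpolation=cv2.INTER_CUBIC))
print(totool([.4507,.160,.31]),manip.get_obs())
E
```

```text
clock: 5.65
position: [0.5169, 0.3284, 0.3121]
ee_rot: [0.981, 0.196, -0.001, 0.0]
ft_force: [-0.5, 0.3, -1.0]
grip_width: 0.266
grasp_force: 58.9
{'pixel': [108.4, 124.6], 'p': 0.79} [0.47795223 0.5937087  0.085     ]
{'pixel': [410.6, 263.9], 'p': 0.72} [0.45043273 0.1626794  0.085     ]
[-2.51720024  2.60409567  0.05135338] {'clock': 5.8, 'joint_pos': array([-0.01319839,  0.3947149 , -0.84948915,  1.35329819,  0.2931683 ,
        1.5224193 , -2.0145357 ]), 'joint_velocities': array([-3.11552147e-04, -8.20764377e-04,  1.80208985e-03, -2.02695285e-03,
        1.67709574e-04,  2.00762766e-03,  8.12654713e-05]), 'tau': array([ 1.39897483e-02, -5.71152878e+01, -1.07724899e+01, -3.89143002e+01,
        1.70520949e-02,  3.89277368e-03,  8.15024941e-05]), 'position': array([0.51696283, 0.32853359, 0.31250741]), 'ee_rot': array([ 9.80674884e-01,  1.95644388e-01, -2.02721012e-04,  6.74531374e-05]), 'ft_force': array([ 0.67195823, -0.24431249, -1.19167031]), 'torque': array([ 0.02898121,  0.02656289, -0.04844006]), 'grasp_force': 58.87876488792244, 'grip_width': 0.26772974665460936}
```

View pics/l_s.png

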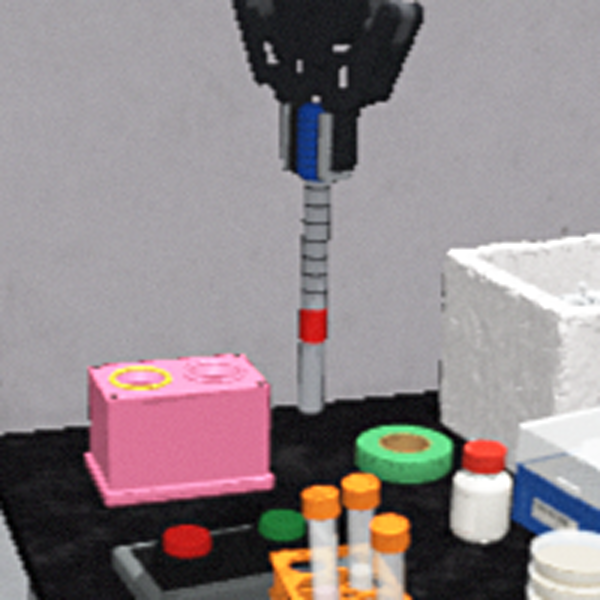

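The side view shows the rod hanging from the jaws, clear of the rack: shaft from crop (316,185) down to its tip at (311,410). Next I measure its tilt and tip position.

```bash
python3 - <<'E'
from h import *
cal=manip.get_calibration('side');d=np.load('l_side.npy');p=manip.get_obs()['position']
d2=d.copy();Q=[]
for v in range(92,168,2):
    us=[u for u in range(312,338) if 0<d[v,u] and abs(np.hypot(*(world('side',u,v,d=d[v,u],cal=cal)[:2]-p[:2])))<.03]
    if len(us)<4: continue
    W=np.array([world('side',u,v,d=d[v,u],cal=cal) for u in us])
    # centre: mid pixel ray, front depth + radius 
    um=np.mean(us);r=world('side',um,v,d=1,cal=cal)-np.array(cal['xyz']);k=np.sort([d[v,u] for u in us])
    c=np.array(cal['xyz'])+r*(np.median(k)-0.002+.008/ (np.linalg.norm(r)))
    Q.append(np.r_[c,len(us)])
Q=np.array(Q);fx=np.polyfit(Q[:,2],Q[:,0],1);fy=np.polyfit(Q[:,2],Q[:,1],1)
print(Q[::5].round(4));print('slopes dx/dz,dy/dz deg',np.degrees([fx[0],fy[0]]),'zmin',Q[:,2].min())
for z in(Q[:,2].min(),.31): print(z,np.polyval(fx,z),np.polyval(fy,z))
print('tcp',p)
E
```

```text
[[ 0.5153  0.3281  0.2926  9.    ]
 [ 0.5163  0.3291  0.2751  9.    ]
 [ 0.5149  0.3285  0.2579  9.    ]
 [ 0.5153  0.328   0.2402  9.    ]
 [ 0.5154  0.3266  0.2226  9.    ]
 [ 0.5145  0.3251  0.2048 10.    ]
 [ 0.5153  0.3282  0.185   9.    ]
 [ 0.5156  0.3273  0.1662  9.    ]]
slopes dx/dz,dy/dz deg [0.14754156 0.40762383] zmin 0.15886801452496557
0.15886801452496557 0.5151216223975532 0.3272415612622952
0.31 0.5155108002609788 0.3283167713283119
tcp [0.51696283 0.32853359 0.31250741]
```

```bash
python3 -m pendant '[[-0.4,0.4,0,0,0,0,-1],[-1,1.1,0,0,0,0,-1],[-1.7,1.8,0,0,0,0,-1],[-2.2,2.4,0,0,0,0,-1],[-2.47,2.59,0,0,0,0,-1],[-2.47,2.59,0.3,0,0,0,-1],[-2.47,2.59,0.7,0,0,0,-1],[-2.47,2.59,1,0,0,0,-1],[-2.47,2.59,1,0,0,0,-1],[-2.47,2.59,1,0,0,0,-1]]'; python3 - <<'E'
from h import *
im,d=manip.camera('side');cv2.imwrite('pics/b.png',im[:,:,::-1]);np.save('b.npy',d)
cv2.imwrite('pics/b_c.png',cv2.resize(im[150:290,250:410,::-1],(680,595),interpolation=cv2.INTER_CUBIC))
i=im.astype(int);m=(i[:,:,0]>150)&(i[:,:,1]>130)&(i[:,:,2]<110);m[:225]=0;m[:,:290]=0;m[280:]=0;m[:,345:]=0
v,u=np.nonzero(m);print(len(u),u.min(),u.max(),v.min(),v.max())
W=np.array([world('side',a,b,z=.085) for a,b in zip(u,v)])
from scipy.optimize import least_squares
s=least_squares(lambda q:np.hypot(W[:,0]-q[0],W[:,1]-q[1])-q[2],[.45,.16,.014],loss='soft_l1',f_scale=.002);print('ring',s.x)
cal=manip.get_calibration('side');p=manip.get_obs()['position'];Q=[]
for v in range(100,260):
    us=[u for u in range(290,350) if d[v,u]>0 and np.hypot(*(world('side',u,v,d=d[v,u],cal=cal)[:2]-p[:2]))<.02 and world('side',u,v,d=d[v,u],cal=cal)[2]>.092]
    if len(us)<5: continue
    r=world('side',np.mean(us),v,d=1,cal=cal)-np.array(cal['xyz'])
    Q.append(np.array(cal['xyz'])+r*(np.median(d[v,us])-.002+.008/np.linalg.norm(r)))
Q=np.array(Q);Q=Q[Q[:,2]<.24];print(Q[::8].round(4),Q[:,2].min());print('axis',np.median(Q,axis=0),'tcp',p)
E
```

```text
clock: 7.05
position: [0.4529, 0.1621, 0.2631]
ee_rot: [0.981, 0.196, 0.0, -0.0]
ft_force: [-0.8, 0.5, -0.3]
grip_width: 0.262
grasp_force: 59.1
184 303 344 225 259
ring [0.65574121 0.02786572 0.2452847 ]
[[0.4513 0.1616 0.2388]
 [0.4516 0.1616 0.2265]
 [0.4512 0.1614 0.2142]
 [0.4516 0.1615 0.2015]
 [0.4522 0.1622 0.1884]
 [0.4514 0.1609 0.1761]
 [0.4512 0.1616 0.1626]
 [0.4513 0.1606 0.1498]
 [0.4517 0.1607 0.1362]
 [0.4511 0.1602 0.1228]
 [0.4517 0.1606 0.1085]] 0.1085017936010707
axis [0.45144273 0.16108466 0.17608834] tcp [0.4529685  0.16201445 0.26333674]
```

View pics/b_c.png

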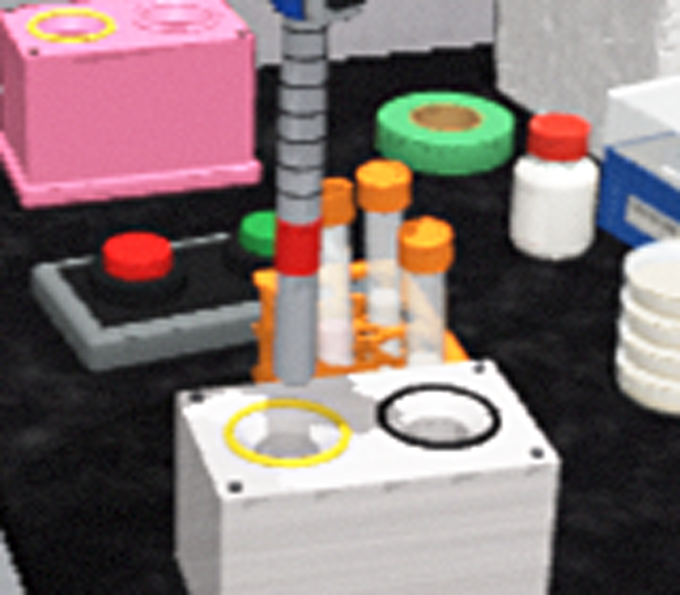

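The side crop shows the rod tip at (294,383), and the yellow-ringed bore mouth at (288,433), right beneath it and within about 1 mm in plan. Lowering next.

```bash
python3 -m pendant '[[0.01,-0.01,0.15,0,0,0,-1],[0.01,-0.01,0.3,0,0,0,-1],[0.01,-0.01,0.45,0,0,0,-1],[0.01,-0.01,0.6,0,0,0,-1],[0.01,-0.01,0.75,0,0,0,-1],[0.01,-0.01,0.9,0,0,0,-1],[0.01,-0.01,1,0,0,0,-1],[0.01,-0.01,1.1,0,0,0,-1],[0.01,-0.01,1.15,0,0,0,-1],[0.01,-0.01,1.15,0,0,0,-1]]' 40
```

```text
clock: 8.35
position: [0.4529, 0.1622, 0.2052]
ee_rot: [0.981, 0.196, -0.0, 0.0]
ft_force: [-0.1, -0.1, -0.3]
grip_width: 0.266
grasp_force: 59.1
```

```bash
python3 -m pendant '[[0,0,0.02,0,0,0,-1],[0,0,0.04,0,0,0,-1],[0,0,0.06,0,0,0,-1],[0,0,0.08,0,0,0,-1],[0,0,0.1,0,0,0,-1],[0,0,0.12,0,0,0,-1],[0,0,0.14,0,0,0,-1],[0,0,0.16,0,0,0,-1],[0,0,0.16,0,0,0,-1],[0,0,0.16,0,0,0,-1]]'
```

```text
clock: 9.6
position: [0.453, 0.1623, 0.1973]
ee_rot: [0.981, 0.196, 0.0, 0.0]
ft_force: [-1.6, 0.1, -1.3]
grip_width: 0.268
grasp_force: 59.1
```

```bash
python3 -m pendant '[[0,0,0.05,0,0,0,-1],[0,0,0.1,0,0,0,-1],[0,0,0.15,0,0,0,-1],[0,0,0.2,0,0,0,-1],[0,0,0.25,0,0,0,-1],[0,0,0.3,0,0,0,-1],[0,0,0.36,0,0,0,-1],[0,0,0.42,0,0,0,-1],[0,0,0.48,0,0,0,-1],[0,0,0.48,0,0,0,-1]]'
```

```text
clock: 10.85
position: [0.4528, 0.1622, 0.173]
ee_rot: [0.981, 0.196, -0.0, 0.0]
ft_force: [-0.3, -0.1, -0.6]
grip_width: 0.266
grasp_force: 59.1
```

```bash
python3 -m pendant '[[0,0,0.02,0,0,0,-1],[0,0,0.03,0,0,0,-1],[0,0,0.04,0,0,0,-1],[0,0,0.05,0,0,0,-1],[0,0,0.06,0,0,0,-1],[0,0,0.06,0,0,0,-1],[0,0,0.06,0,0,0,-1],[0,0,0.06,0,0,0,-1],[0,0,0.06,0,0,0,-1],[0,0,0.06,0,0,0,-1]]'
```

```text
clock: 12.1
position: [0.453, 0.1623, 0.1703]
ee_rot: [0.981, 0.196, 0.0, 0.0]
ft_force: [-0.2, 0.5, -1.2]
grip_width: 0.266
grasp_force: 59.1
```

Expected contact is at a TCP height of about 0.169, so I go down gently until the force shows it.

```bash
python3 -m pendant '[[0,0,0.01,0,0,0,-1],[0,0,0.015,0,0,0,-1],[0,0,0.02,0,0,0,-1],[0,0,0.025,0,0,0,-1],[0,0,0.03,0,0,0,-1],[0,0,0.035,0,0,0,-1],[0,0,0.04,0,0,0,-1],[0,0,0.04,0,0,0,-1],[0,0,0.04,0,0,0,-1],[0,0,0.04,0,0,0,-1]]'
```

```text
clock: 13.35
position: [0.4531, 0.1623, 0.1685]
ee_rot: [0.981, 0.196, 0.0, 0.0]
ft_force: [-0.7, 0.5, 4.0]
grip_width: 0.263
grasp_force: 59.5
```

Contact at 4 N, on the bottom. I release and rise.

```bash
python3 -m pendant '[[0,0,0,0,0,0,-0.4],[0,0,0,0,0,0,-0.2],[0,0,0,0,0,0,0.1],[0,0,0,0,0,0,0.6],[0,0,0,0,0,0,0.6],[0,0,-0.3,0,0,0,0.6],[0,0,-0.8,0,0,0,0.6],[0,0,-1.4,0,0,0,0.6],[0,0,-2,0,0,0,0.6],[0,0,-2,0,0,0,0.6]]'; python3 - <<'E'
from h import *
im,d=manip.camera('side')
cv2.imwrite('pics/r_c.png',cv2.resize(im[130:290,250:410,::-1],(600,600),interpolation=cv2.INTER_CUBIC))
cal=manip.get_calibration('wrist');im,d=manip.camera('wrist')
for t in('key_green_top','key_red_top'):
    for f in manip.tip_of(t,'wrist')[:2]: print(t,f,world('wrist',*f['pixel'],z=.04,cal=cal))
i=im.astype(int);m=((i[:,:,1]>i[:,:,0]+50)&(i[:,:,1]>i[:,:,2]+40)&(d>0)).astype(np.uint8)
n,l,st,ce=cv2.connectedComponentsWithStats(m)
for k in range(1,n):
    if st[k,4]>60: print('green blob',ce[k],st[k,4],world('wrist',*ce[k],z=.04,cal=cal))
print(totool([.532,.4175,.2]))
E
```

```text
clock: 14.6
position: [0.454, 0.1629, 0.2713]
ee_rot: [0.981, 0.196, 0.002, 0.0]
ft_force: [0.1, 0.1, 0.1]
grip_width: 0.802
grasp_force: 0.0
key_green_top {'pixel': [134.6, 26.4], 'p': 0.67} [0.53269853 0.42186485 0.04      ]
green blob [137.90782828  26.51262626] 792 [0.53401259 0.41841284 0.04      ]
[ 3.42826266 -4.10809943  1.35289151]
```

View pics/r_c.png

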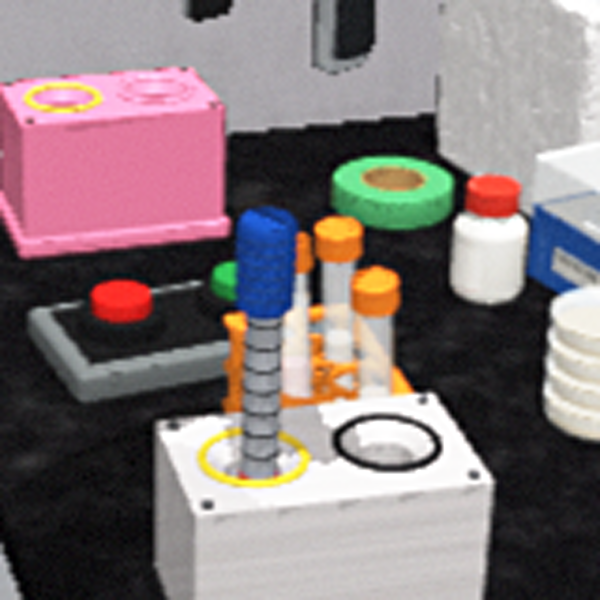

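The red band has gone inside the bore: only a trace shows down through the mouth at crop (243,475), and about 108 mm of rod is exposed. The bore is clear, so I press green, at (0.533, 0.418).

```bash
python3 -m pendant '[[0,0,-0.3,0,0,0,-1],[0.8,-1,-0.3,0,0,0,-1],[1.6,-2,-0.3,0,0,0,-1],[2.4,-2.9,-0.3,0,0,0,-1],[3.1,-3.7,-0.3,0,0,0,-1],[3.42,-4.11,0.5,0,0,0,-1],[3.42,-4.11,1.5,0,0,0,-1],[3.42,-4.11,2.5,0,0,0,-1],[3.42,-4.11,3,0,0,0,-1],[3.42,-4.11,3,0,0,0,-1]]'; python3 - <<'E'
from h import *
cal=manip.get_calibration('wrist');im,d=manip.camera('wrist')
i=im.astype(int);m=((i[:,:,1]>i[:,:,0]+50)&(i[:,:,1]>i[:,:,2]+40)&(d>0)).astype(np.uint8)
n,l,st,ce=cv2.connectedComponentsWithStats(m)
for k in range(1,n):
    if st[k,4]>60:
        v,u=np.nonzero(l==k);P=np.array([world('wrist',a,b,d=d[b,a],cal=cal) for a,b in zip(u,v)]);P=P[P[:,2]>.036]
        if len(P): q=(P.min(0)+P.max(0))/2;print('green',st[k],q,totool(q))
E
```

```text
clock: 16.05
position: [0.5316, 0.4166, 0.1166]
ee_rot: [0.981, 0.195, -0.002, 0.001]
ft_force: [0.2, 0.7, 1.2]
grip_width: 0.0
grasp_force: 0.0
green [ 296  190   41   40 1238] [0.53447313 0.42209882 0.03836149] [ 0.07951376 -0.06818551  1.60370054]
```

```bash
python3 -m pendant '[[0.07,-0.06,0.4,0,0,0,-1],[0.07,-0.06,0.8,0,0,0,-1],[0.07,-0.06,1.1,0,0,0,-1],[0.07,-0.06,1.2,0,0,0,-1],[0.07,-0.06,1.25,0,0,0,-1],[0.07,-0.06,1.3,0,0,0,-1],[0.07,-0.06,1.34,0,0,0,-1],[0.07,-0.06,1.37,0,0,0,-1],[0.07,-0.06,1.37,0,0,0,-1],[0.07,-0.06,1.37,0,0,0,-1]]'
```

```text
clock: 17.35
position: [0.5343, 0.422, 0.0502]
ee_rot: [0.981, 0.196, 0.0, -0.0]
ft_force: [-0.4, 0.3, 2.6]
grip_width: 0.001
grasp_force: 1.8
```

```bash
python3 -m pendant '[[0,0,0.04,0,0,0,-1],[0,0,0.08,0,0,0,-1],[0,0,0.1,0,0,0,-1],[0,0,0.1,0,0,0,-1],[0,0,0.1,0,0,0,-1],[0,0,0.1,0,0,0,-1],[0,0,0.1,0,0,0,-1],[0,0,0.1,0,0,0,-1],[0,0,0.1,0,0,0,-1],[0,0,0.1,0,0,0,-1]]'
```

```text
clock: 18.6
position: [0.5344, 0.4221, 0.0478]
ee_rot: [0.981, 0.196, 0.001, 0.0]
ft_force: [-6.5, -8.8, 27.8]
grip_width: -0.003
grasp_force: 13.8
```

Fully down on its stop. Up and away, then a last look.

```bash
python3 -m pendant '[[0,0,-0.2,0,0,0,-1],[0,0,-0.6,0,0,0,-1],[0,0,-1.2,0,0,0,-1],[0,0,-2,0,0,0,-1],[0,0,-2.8,0,0,0,-1],[0,0,-3.4,0,0,0,-1],[0,0,-3.4,0,0,0,-1],[0,0,-3.4,0,0,0,-1],[0,0,-3.4,0,0,0,-1],[0,0,-3.4,0,0,0,-1]]'; python3 - <<'E'
from h import *
im,d=manip.camera('side')
cv2.imwrite('pics/f_c.png',cv2.resize(im[130:290,250:410,::-1],(600,600),interpolation=cv2.INTER_CUBIC))
E
```

```text
clock: 19.85
position: [0.5339, 0.4215, 0.2139]
ee_rot: [0.981, 0.196, -0.001, 0.0]
ft_force: [0.6, -0.6, -0.1]
grip_width: -0.0
grasp_force: 0.0
```

View pics/f_c.png

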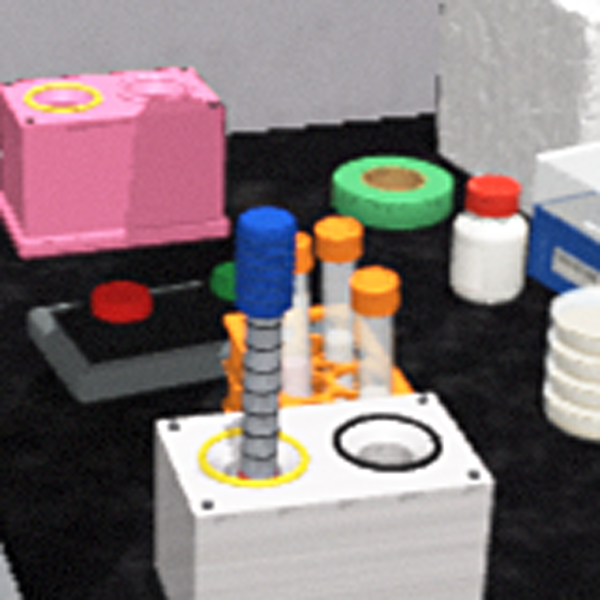

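The rod stands in the yellow-ringed bore at crop (262,470) and the keys are up.

```bash
python3 -c "
from workcell import manip
print(manip.hand_in())"
```

```text
the job is handed in; nothing more can be done
None
```

The rod is standing on the bottom of the yellow-ringed bore with its red band inside, so I read the bore as clear, pressed only the green key, and handed the job in at about 20 s; no verdict came back.

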